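# Lay out the green plaster tests from pale to dark

## Robot

A 7-joint arm with a two-finger parallel gripper is mounted at the origin on the work surface. World frame = base frame: x ahead of the robot, y to its left, z up, the work surface at z = 0. Lengths are in m, angles in rad, forces in N, time in s.
With the tool pointing down it reaches from about 0.425 to 0.925 m from the base axis. Payload 6.8 kg.
Tool frame: the origin (TCP) lies on the front face of the gripper's body, between the roots of the fingers; the fingertips stand 73 mm ahead of it and the grasp point (between the pads) lies 54 mm ahead of it (env.nose_length is the distance from the TCP to the fingertips, in m); z points along the fingers, y is the line along which they close (so a half turn about z gives the same grasp; the last joint's range is limited). The gripper opens to 85 mm and grips with 20 to 120 N. Pads are 22 mm wide; open, the fingers measure 114 mm over their backs; the gripper's body (76 mm by 85 mm) begins 54 mm behind the grasp point. The pads swing forward as they close: fully open they stand 13 mm farther back than shut.
Start: joints at [1.016, 0.477, 0.022, 1.555, -0.011, 1.109, -0.083], TCP at [0.292, -0.609, 0.304] pointing down, gripper open.
Joint ranges: [-2.96, 2.96], [-0.34, 2.1], [-1.41, 1.46], [0.24, 2.44], [-1.37, 4.51], [0.17, 1.92], [-2.96, 2.96]. Speed limits (rad/s): [2.39, 2.39, 3.14, 3.14, 3.14, 3.14, 3.14].

## Interface

Orientations are given as a unit quaternion [w, x, y, z].
In Python, from cell import env, kin, camera, calibration, job gives the robot as it stands. The module is installed in compiled form; this text tells all that it offers. Calls block until the motion is done:
- env.reach(position, orientation): joint-space move of the TCP to a pose.
- env.movel(position, velocity=0.15, rot=None, stop_force=None): straight line of the TCP; rot=None keeps the orientation; velocity is the mean speed in m/s. With stop_force (N) it stops when the force on the tool has changed by that much, and returns True; else False.
- env.goto_joints(angles): joint-space move.
- env.grip(opening, f_grip=None): finger opening in m; f_grip is the grip in N (None keeps the last); returns when the fingers have stopped.
- env.dwell(seconds).
- kin.inverse_kinematics(position, orientation): joint angles nearest the present ones, or None.
- env.get_state(): the state.
- camera(name): name is "side" or "top" or "wrist"; returns (picture, depth): 400x640x3 uint8, blue, green, red; 400x640 float32, m along the optical axis (not along the pixel's ray), 0 where there is no reading.
- calibration(name): a dict with "fx", "fy", "cx", "cy" (pixels), "rvec" (rotation vector, rad) and "tvec" (3), from world to camera coordinates, as OpenCV has them. Camera axes: x right, y down, z forward; pixel columns grow to the right and rows downward; lengths in m; the calibration is good to about 2 mm. A picture is of the moment at which its call begins: read the wrist's pose just before it. calibration takes no time and is no camera call; for the wrist camera it gives the pose at the moment of the call.
A pose or a line that the arm cannot do raises env.PlanningError and nothing moves.
- job.job_done(): hands the job in; it is judged then, once.
The state is a dict: "time": time; "qpos": joint angles; "joint_velocities": joint speeds; "joint_torque": joint torques, N m; "tcp_pos": TCP position; "orientation": TCP orientation; "force": force on the tool from outside, world axes, zero at the start; "torque": the same for the moment, N m; "opening": finger opening in m; "gripper_force": force on a finger pad.
Only numpy, scipy, OpenCV 4.12 (cv2) and the standard library are available. Lean on these libraries where they do the work, as an engineer would, in place of code of your own. Each camera call takes 0.05 s, during which the arm holds its last target. There are 200 camera calls.

## Task

Line up the four green plaster test lumps on the four ring marks of the brown swatch board in order of shade: the palest on the mark next to the white swatch, then darker and darker to the darkest on the mark next to the black swatch. Set each one down gently without dropping it, upright and well centred on its mark, and leave the violet and the blue lumps where they stand.

Things in the scene. Friction and masses are not known exactly. Their poses are not given: they have to be found in the camera images.
- palest: Cast plaster test lump, a short upright cylinder with a rounded top, 36 mm in diameter (straight sides up to 27 mm), 39 mm high, about 70 g; origin at the centre of its underside, z up. It starts upright among the other lumps on a pale 4 mm thick card mat, gaps of 25 mm or more to all around it. Colour: very pale mint green, the lightest of the four greens.
- light: Cast plaster test lump, a short upright cylinder with a rounded top, 36 mm in diameter (straight sides up to 27 mm), 39 mm high, about 70 g; origin at the centre of its underside, z up. It starts upright among the other lumps on a pale 4 mm thick card mat, gaps of 25 mm or more to all around it. Colour: light leaf green, the second lightest of the four greens.
- medium: Cast plaster test lump, a short upright cylinder with a rounded top, 36 mm in diameter (straight sides up to 27 mm), 39 mm high, about 70 g; origin at the centre of its underside, z up. It starts upright among the other lumps on a pale 4 mm thick card mat, gaps of 25 mm or more to all around it. Colour: deep mid green, the second darkest of the four greens.
- darkest: Cast plaster test lump, a short upright cylinder with a rounded top, 36 mm in diameter (straight sides up to 27 mm), 39 mm high, about 70 g; origin at the centre of its underside, z up. It starts upright among the other lumps on a pale 4 mm thick card mat, gaps of 25 mm or more to all around it. Colour: green-black, the darkest of the four greens.
- violet: Cast plaster test lump, a short upright cylinder with a rounded top, 36 mm in diameter (straight sides up to 27 mm), 39 mm high, about 70 g; origin at the centre of its underside, z up. It starts upright among the other lumps on a pale 4 mm thick card mat, gaps of 25 mm or more to all around it. Colour: violet; not one of the greens, to be left where it is.
- blue: Cast plaster test lump, a short upright cylinder with a rounded top, 36 mm in diameter (straight sides up to 27 mm), 39 mm high, about 70 g; origin at the centre of its underside, z up. It starts upright among the other lumps on a pale 4 mm thick card mat, gaps of 25 mm or more to all around it. Colour: strong blue; not one of the greens, to be left where it is.
- spot1: Flat cream mark in a brown ring, 48 mm across, on the fixed brown swatch board (350 x 110 mm, top 8 mm above the bench), 1 black dot beside it: the end place, next to the white swatch. Origin: its centre on the board's top, z up, y along the row from white to black swatch; marks are 72 mm apart; dots 41 mm from the centre towards +x.
- spot2: Flat cream mark in a brown ring, 48 mm across, on the fixed brown swatch board (350 x 110 mm, top 8 mm above the bench), 2 black dots beside it: the second place from the white swatch. Origin: its centre on the board's top, z up, y along the row from white to black swatch; marks are 72 mm apart; dots 41 mm from the centre towards +x.
- spot3: Flat cream mark in a brown ring, 48 mm across, on the fixed brown swatch board (350 x 110 mm, top 8 mm above the bench), 3 black dots beside it: the third place from the white swatch. Origin: its centre on the board's top, z up, y along the row from white to black swatch; marks are 72 mm apart; dots 41 mm from the centre towards +x.
- spot4: Flat cream mark in a brown ring, 48 mm across, on the fixed brown swatch board (350 x 110 mm, top 8 mm above the bench), 4 black dots beside it: the other end place, next to the black swatch. Origin: its centre on the board's top, z up, y along the row from white to black swatch; marks are 72 mm apart; dots 41 mm from the centre towards +x.
Things that resemble listed ones, but are neither listed nor needed, are in the scene too. Leave any pink look-alike of the light alone.

How it is judged:
By the outcome, as a careful person would: the job done as asked, in the order asked, and still so for the second after the job is handed in, with the robot touching nothing.
It also fails if it takes over 96 s, if anything falls off the work surface, if the arm or the gripper's body presses on something with over 40 N, if the wrist force passes 120 N, or if a joint passes its speed limit or range.

## Working session

There is one attempt and no reset: what is moved stays moved. The work goes in short steps, each a Python script; the robot and the scene stay as the last script left them, time stands still between calls to the robot, and variables do not carry over. Pictures are saved under pics/ and viewed, at most 14 in all, crops included, and the job is handed in when it is done.

```bash
mkdir -p pics; python3 - <<'E'
from cell import env,camera,calibration
import cv2,numpy as np
for n in("top","side"):
    p,d=camera(n); cv2.imwrite(f"pics/{n}0.png",p); np.savez(f"{n}0.npz",p=p,d=d)
    print(n,calibration(n))
s=env.get_state(); print(s['time'],s['opening'],s['tcp_pos'],s['orientation'],env.nose_length)
E
```

```text
top {'fx': 433.6249313715557, 'fy': 433.6249313715557, 'cx': 322.1126027771133, 'cy': 195.45137112945105, 'rvec': array([ 2.17604788, -2.17868121,  0.10723295]), 'tvec': array([-0.06054026,  0.54128425,  1.04994425])}
side {'fx': 495.7041534326085, 'fy': 495.7041534326085, 'cx': 319.8494021828853, 'cy': 201.8628834648255, 'rvec': array([ 2.43154182, -0.33700207,  0.11747515]), 'tvec': array([-0.5181022 ,  0.07772284,  1.16982855])}
0.1 0.08571408225550829 [ 0.29149344 -0.6083443   0.30303026] [-8.01494662e-04  9.75147356e-01  2.21555735e-01 -2.17941735e-04] 0.0726
```

View pics/top0.png

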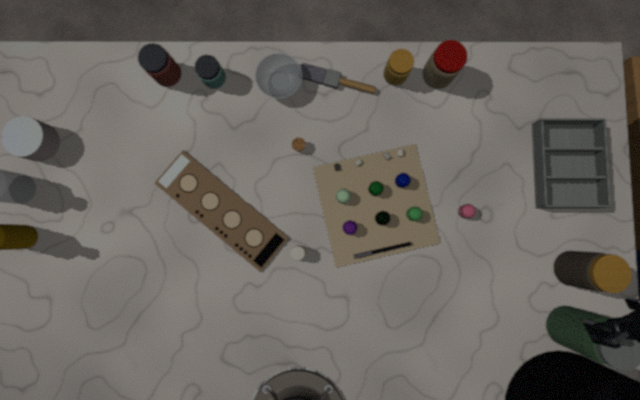

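View pics/side0.png

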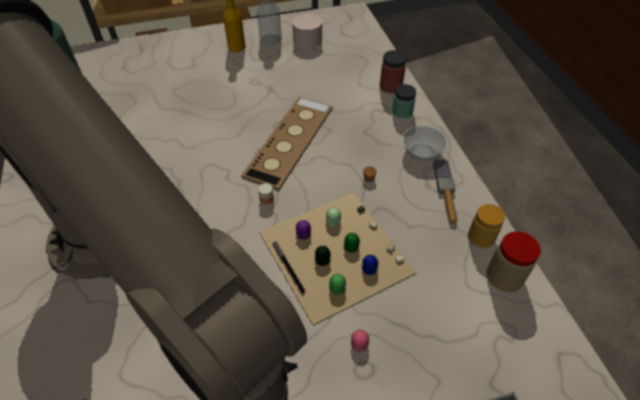

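The top view shows the greens at about (344,196) mint, (415,214) light leaf, (376,188) deep mid and (382,218) green-black. Violet is at (350,228), blue at (403,180), and the pink look-alike at (467,211) is off the mat. The board runs from the white swatch at (174,170) to the black one at (268,250), with marks at about (188,183), (210,201), (232,219) and (254,238). Next I'll confirm this in an enlarged crop and measure.

```bash
cat > h.py <<'E'
import cv2,numpy as np
def ray(c,uv,z):
    """pixels -> world points on the plane at height z"""
    R=cv2.Rodrigues(np.array(c['rvec']))[0]; o=-R.T@np.array(c['tvec'])
    uv=np.atleast_2d(uv).astype(float)
    d=np.c_[(uv[:,0]-c['cx'])/c['fx'],(uv[:,1]-c['cy'])/c['fy'],np.ones(len(uv))]@R
    return o+d*((z-o[2])/d[:,2])[:,None]
def cloud(c,d):
    R=cv2.Rodrigues(np.array(c['rvec']))[0]; v,u=np.indices(d.shape)
    P=np.stack([(u-c['cx'])/c['fx']*d,(v-c['cy'])/c['fy']*d,d],-1)
    return (P-np.array(c['tvec']))@R
E
python3 - <<'E'
from h import *; from cell import calibration
f=np.load("top0.npz"); p,d=f['p'],f['d']; c=calibration("top")
k=cv2.resize(p[130:280,140:490],None,fx=2.28,fy=2.28,interpolation=cv2.INTER_CUBIC)
cv2.imwrite("pics/crop0.png",cv2.convertScaleAbs(k,alpha=1.6))
W=cloud(c,d)
for n,u,v in[("palest",344,196),("light",415,214),("medium",376,188),("darkest",382,218),("violet",350,228),("blue",403,180),("pink",467,211)]:
    w=W[v-14:v+15,u-14:u+15].reshape(-1,3); w=w[d[v-14:v+15,u-14:u+15].ravel()>0]
    w=w[(w[:,2]>.032)]; print(n,len(w),(w.min(0)+w.max(0))[:2]/2,w.mean(0),w[:,2].max(), ray(c,(u,v),.035)[0])
for q in[(188,183),(210,201),(232,219),(254,238),(174,170),(268,250)]: print(q,ray(c,q,.008)[0],W[q[1],q[0]])
print("mat",W[245,345],"bench",W[300,300])
E
```

```text
palest 157 [ 0.54017459 -0.1136499 ] [ 0.53990239 -0.11262386  0.04014314] 0.04705291389502819 [ 0.53889526 -0.11490254  0.035     ]
light 156 [ 0.49697644 -0.28956698] [ 0.49613133 -0.2885945   0.04032903] 0.047108791316982854 [ 0.49445293 -0.28864036  0.035     ]
medium 153 [ 0.5599291  -0.19508798] [ 0.5591378  -0.19449988  0.04056386] 0.04749099203816709 [ 0.5586011  -0.19384042  0.035     ]
darkest 160 [ 0.48603248 -0.21014456] [ 0.48564605 -0.21012347  0.04025306] 0.0482383528675714 [ 0.48475943 -0.20757839  0.035     ]
violet 160 [ 0.46297434 -0.13024571] [ 0.46211069 -0.12946313  0.04011934] 0.04649523722607358 [ 0.46046664 -0.12906847  0.035     ]
blue 153 [ 0.57971901 -0.2621045 ] [ 0.57916331 -0.26130058  0.04056131] 0.04748551441405986 [ 0.57840149 -0.26077044  0.035     ]
pink 134 [ 0.50304439 -0.4218651 ] [ 0.50272775 -0.42033437  0.0375372 ] 0.04407269867156978 [ 0.50166341 -0.41655279  0.035     ]
(188, 183) [0.57461454 0.27668537 0.008     ] [0.57449931 0.27639682 0.00894841]
(210, 201) [0.52905023 0.22031408 0.008     ] [0.52922283 0.22086135 0.00583185]
(232, 219) [0.48380321 0.16433533 0.008     ] [0.48383512 0.16450403 0.00716043]
(254, 238) [0.43638773 0.10871298 0.008     ] [0.43639254 0.10858422 0.00885953]
(174, 170) [0.60771876 0.31288177 0.008     ] [0.60762494 0.31267334 0.00861753]
(268, 250) [0.40662003 0.0735318  0.008     ] [0.40668627 0.07329579 0.01000935]
mat [ 0.41861429 -0.11833154  0.00556685] bench [ 2.83064443e-01 -6.10014857e-03  8.34429594e-05]
```

View pics/crop0.png

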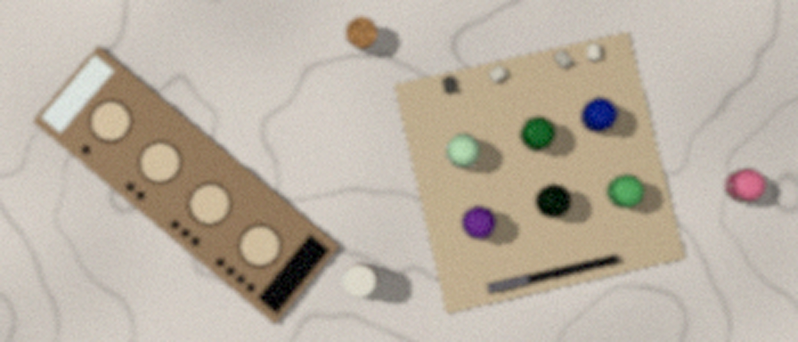

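The enlarged crop confirms four distinct greens on the mat: mint (463,150), light leaf (626,191), deep mid (538,133) and green-black (553,201). Pink (747,185), white (360,282) and brown (361,33) are off-mat extras. One dot sits next to the white swatch and four next to the black, so spots 1 to 4 run from white to black. Next I'll refine the positions with the wrist camera.

```bash
cat >> h.py <<'E'
def quat(a): return [0,np.cos(a/2),np.sin(a/2),0]
def fit(c,mask,z,area):
    n,_,st,ce=cv2.connectedComponentsWithStats(mask.astype(np.uint8))
    return [(ce[i],st[i,4],ray(c,ce[i],z)[0]) for i in range(1,n) if st[i,4]>area]
E
python3 - <<'E'
from h import *; from cell import env,camera,calibration
L={"palest":(.540,-.1135),"light":(.497,-.2893),"medium":(.5597,-.195),"darkest":(.486,-.210),"violet":(.463,-.130),"blue":(.5795,-.262)}
for n in["palest","light","medium","darkest"]:
    p=np.array(L[n]); b=[]
    for a in np.radians(np.arange(0,180,5)):
        t=np.array([np.sin(a),-np.cos(a)]); b.append((min(np.linalg.norm(p+s*r*t-np.array(L[m])) for s in(-1,1) for r in(.028,.040) for m in L if m!=n),np.degrees(a)))
    print(n,[(round(float(x)*1e3),int(y)) for x,y in sorted(b)[::-1][:8]])
for i,(xy,a) in enumerate([((.50,-.20),.45),((.49,.17),.45)]):
    env.reach([*xy,.33],quat(a)); c=calibration("wrist"); p,d=camera("wrist")
    print(i,env.get_state()['time'],env.get_state()['qpos'],c); cv2.imwrite(f"pics/w{i}.png",p); np.savez(f"w{i}.npz",p=p,d=d,**c)
cv2.imwrite("pics/w01.png",cv2.resize(np.vstack([cv2.imread("pics/w0.png"),cv2.imread("pics/w1.png")]),(480,600)))
E
```

```text
palest [(60, 150), (59, 55), (58, 155), (57, 50), (56, 145), (56, 59), (55, 160), (54, 45)]
light [(64, 65), (64, 59), (61, 70), (60, 55), (58, 75), (58, 145), (57, 50), (57, 140)]
medium [(54, 145), (51, 150), (50, 140), (49, 59), (49, 65), (48, 155), (47, 135), (46, 70)]
darkest [(56, 55), (55, 50), (54, 150), (54, 145), (52, 59), (52, 45), (51, 155), (50, 140)]
0 1.8333 [ 0.40890081  0.23611453 -0.16711854  1.8425352   0.04494459  1.0666195
 -0.89858367] {'fx': 294.46021560868513, 'fy': 294.46021560868513, 'cx': 319.7099479658777, 'cy': 202.44825645913411, 'rvec': array([-2.41379342,  1.51742041,  0.25374284]), 'tvec': array([-0.39829815,  0.29240905,  0.5239707 ])}
1 3.2667 [-0.08570383  0.22438012 -0.42309205  1.87181448  0.10513185  1.06730758
 -1.6738586 ] {'fx': 294.46021560868513, 'fy': 294.46021560868513, 'cx': 319.7099479658777, 'cy': 202.44825645913411, 'rvec': array([-2.41350583,  1.51776978,  0.25337624]), 'tvec': array([-0.06104092,  0.4363985 ,  0.57308669])}
```

View pics/w01.png

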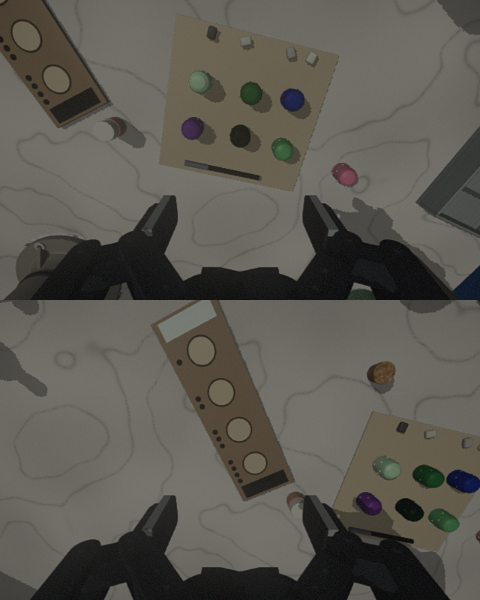

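The wrist views show the six lumps on the mat in the upper half (mint at 200,82 in the composite). The lower half shows all four marks, from (201,350) to (255,463). Both pictures are clear and unoccluded.

```bash
python3 - <<'E'
from h import *; from cell import calibration
def load(n):
    f=np.load(n); return f['p'],f['d'],f
# marks: cream blobs enclosed by the brown ring
def marks(p,c,seeds,r):
    for s in seeds:
        u,v=map(int,s); m=np.zeros((402,642),np.uint8); q=cv2.GaussianBlur(p,(3,3),0)
        cv2.floodFill(q.copy(),m,(u,v),0,(14,)*3,(14,)*3,cv2.FLOODFILL_FIXED_RANGE|cv2.FLOODFILL_MASK_ONLY|(1<<8))
        M=m[1:-1,1:-1]; ys,xs=np.nonzero(M); w=ray(c,np.c_[xs,ys],.008)
        print(np.round(w.mean(0),4),len(xs),"diam mm",2e3*np.sqrt(np.linalg.det(np.cov(w[:,:2].T))**.5*4)/1)
f=np.load("top0.npz"); ct=calibration("top")
print("top");marks(f['p'],ct,[(188,183),(210,201),(232,219),(254,238)],12)
p,d,c=load("w1.npz"); print("wrist"); marks(p,c,[(201*4/3,50*4/3),(221*4/3,92*4/3),(239*4/3,129*4/3),(255*4/3,163*4/3)],12)
p,d,c=load("w0.npz"); W=cloud(c,d); print("bench/mat z",W[260,320],W[160,330])
for n,u,v in[("palest",200,82),("light",283,149),("medium",251,93),("darkest",240,136),("violet",192,128),("blue",292,100)]:
    u,v=int(u*4/3),int(v*4/3); w=W[v-24:v+25,u-24:u+25].reshape(-1,3); w=w[(w[:,2]>.015)&(w[:,2]<.06)]
    w=w[w[:,2]>.032]
    # sphere-ish top: least-squares with free top, or circle midrange
    print(n,len(w),np.round((w.min(0)+w.max(0))[:2]/2,4),np.round(w.mean(0),4),round(w[:,2].max(),4))
E
```

```text
top
[0.5755 0.277  0.008 ] 167 diam mm 36.930938450724284
[0.5297 0.2212 0.008 ] 170 diam mm 37.087938935670884
[0.4837 0.1656 0.008 ] 169 diam mm 36.77445600661681
[0.4381 0.11   0.008 ] 172 diam mm 36.91990032878764
wrist
[0.5744 0.278  0.008 ] 960 diam mm 40.69333579501377
[0.5284 0.2221 0.008 ] 808 diam mm 40.7147000087333
[0.4826 0.1663 0.008 ] 677 diam mm 40.450864602082774
[0.4366 0.1105 0.008 ] 574 diam mm 40.245887195158076
bench/mat z [ 0.36751774 -0.26571128  0.00105436] [ 0.51352891 -0.21046351  0.00456666]
palest 712 [ 0.5395 -0.1111] [ 0.5404 -0.1121  0.0402] 0.0461
light 527 [ 0.4957 -0.2868] [ 0.4974 -0.2853  0.04  ] 0.0446
medium 676 [ 0.5586 -0.1929] [ 0.5591 -0.1922  0.0402] 0.0453
darkest 562 [ 0.4853 -0.209 ] [ 0.4871 -0.208   0.0402] 0.0456
violet 583 [ 0.4622 -0.1277] [ 0.464  -0.1285  0.0403] 0.0453
blue 659 [ 0.579  -0.2595] [ 0.5791 -0.2582  0.0401] 0.0456
```

Top and wrist agree to about 2 mm, so I'll average them and do the palest first as a test of the grasp.

```bash
cat >> h.py <<'E'
LUMP={"palest":(.5397,-.1125,55),"light":(.4963,-.288,62),"medium":(.5592,-.194,62),"darkest":(.4857,-.2095,53)}
SPOT={"palest":(.575,.2775),"light":(.529,.2217),"medium":(.4832,.166),"darkest":(.4374,.1103)}
def move(n):
    from cell import env
    x,y,a=LUMP[n]; X,Y=SPOT[n]; q,Q=quat(np.radians(a)),quat(np.radians(50.5))
    env.grip(.056); env.reach([x,y,.18],q); env.movel([x,y,.110],.2)
    if env.movel([x,y,.080],.06,stop_force=5): print("touched on descent",env.get_state()); return
    env.grip(.0,f_grip=30); s=env.get_state(); print(n,"opening",s['opening'],s['gripper_force'],s['tcp_pos'])
    env.movel([x,y,.18],.15); print("held",env.get_state()['opening'])
    env.reach([X,Y,.18],Q); env.movel([X,Y,.092],.15); env.dwell(.3)
    hit=env.movel([X,Y,.081],.015,stop_force=2); s=env.get_state(); print("down",hit,s['tcp_pos'],s['force'])
    env.dwell(.2); env.grip(.052); env.movel([X,Y,.12],.06); env.movel([X,Y,.18],.2); print("t",env.get_state()['time'])
E
python3 - <<'E'
from h import *; from cell import env,camera
move("palest")
p,_=camera("top"); cv2.imwrite("pics/t1.png",cv2.convertScaleAbs(cv2.resize(p[130:280,140:490],None,fx=2.28,fy=2.28),alpha=1.6))
p,_=camera("wrist"); cv2.imwrite("pics/w2.png",p)
E
```

```text
palest opening 0.03493929551516686 30.187864846084267 [ 0.53998427 -0.11252095  0.08046488]
held 0.03486688788825092
down True [0.57497963 0.27747694 0.08447672] [-0.53567895 -0.39001069  4.70348623]
t 11.9167
```

View pics/w2.png

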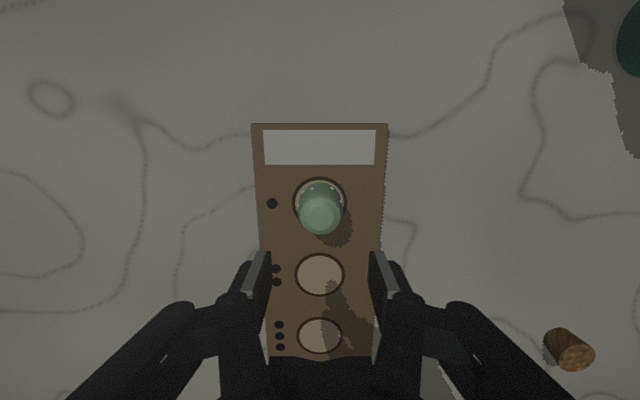

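The wrist view shows the mint lump at (320,213) on the one-dot mark at (319,203), upright beside the white swatch. I'll quantify the offset by depth from here, using the new view.

```bash
cat >> h.py <<'E'
def check(seeds,name="wrist"):
    from cell import camera,calibration
    c=calibration(name); p,d=camera(name); W=cloud(c,d).reshape(-1,3)[d.ravel()>0]
    for s in seeds:
        w=W[(np.hypot(*(W[:,:2]-s).T)<.03)&(W[:,2]>.036)&(W[:,2]<.055)]
        print(name,"lump-mark mm",np.round(((w.min(0)+w.max(0))[:2]/2-s)*1e3,1),np.round((w.mean(0)[:2]-s)*1e3,1),len(w),round(w[:,2].max(),4))
    return p
E
python3 - <<'E'
from h import *
for n in("wrist","top"): check([SPOT["palest"]],n)
E
```

```text
wrist lump-mark mm [0.8 0.9] [2.6 3.1] 1515 0.0488
top lump-mark mm [ 1.1 -3. ] [ 0.7 -3.6] 161 0.0507
```

The palest is centred to about 1–2 mm. On to the other three.

```bash
python3 - <<'E'
from h import *; from cell import env,camera
for n in("light","medium","darkest"): move(n)
env.reach([.49,-.05,.33],quat(.45))
for n in("top","wrist"): p=check(list(SPOT.values()),n); cv2.imwrite(f"pics/{n}3.png",p)
p=cv2.imread("pics/top3.png"); cv2.imwrite("pics/t3.png",cv2.convertScaleAbs(cv2.resize(p[130:280,140:490],None,fx=2.28,fy=2.28),alpha=1.6))
p,_=camera("side"); cv2.imwrite("pics/s3.png",cv2.convertScaleAbs(cv2.resize(p[70:330,200:430],None,fx=2.2,fy=2.2),alpha=1.4))
E
```

```text
light opening 0.03521447898167043 30.138327658642083 [ 0.49654384 -0.28812029  0.08051427]
held 0.03509678894666346
down True [0.52896243 0.22169166 0.08450069] [-0.80459     0.09611741  6.28920879]
t 21.7917
medium opening 0.034282551105234066 30.238087579782587 [ 0.55954256 -0.19407801  0.08047496]
held 0.03483613560358222
down True [0.48313931 0.16596908 0.08440289] [-0.40397968 -0.32136631  5.11040493]
t 30.4833
darkest opening 0.03483035233252948 30.16294101951644 [ 0.485925   -0.20957258  0.08045502]
held 0.034968650043688994
down True [0.4373687  0.11029422 0.08438531] [-0.82074344 -0.05057081  6.66484428]
t 38.8917
top lump-mark mm [ 0.8 -2.6] [ 0.7 -3.6] 161 0.0507
top lump-mark mm [ 0.3 -4.2] [-0.1 -4.6] 159 0.0499
top lump-mark mm [ 0.7 -2.7] [ 0.8 -3.2] 159 0.0505
top lump-mark mm [ 1.6 -2.6] [ 1.  -3.6] 164 0.0531Traceback (most recent call last):
  File "<stdin>", line 4, in <module>
  File "h.py", line 33, in check
    print(name,"lump-mark mm",np.round(((w.min(0)+w.max(0))[:2]/2-s)*1e3,1),np.round((w.mean(0)[:2]-s)*1e3,1),len(w),round(w[:,2].max(),4))
                                         ~~~~~^^^
    return umr_minimum(a, axis, None, out, keepdims, initial, where)
ValueError: zero-size array to reduction operation minimum which has no identity
```

All three were placed on gentle contact. The wrist pose missed the board, so I'll look from above it.

```bash
python3 - <<'E'
from h import *; from cell import env,camera
S=list(SPOT.values()); ims=[]
env.reach([.49,.17,.30],quat(.88)); ims.append(check(S))
env.reach([.58,.08,.30],quat(.88-np.pi/2)); ims.append(check(S))
p=np.hstack(ims); cv2.imwrite("pics/w4a.png",ims[0]);cv2.imwrite("pics/w4b.png",ims[1])
env.reach([.45,-.25,.33],quat(.45))
p=check(S,"top"); cv2.imwrite("pics/t3.png",cv2.convertScaleAbs(cv2.resize(p[130:280,140:490],None,fx=2.28,fy=2.28),alpha=1.6)); print(env.get_state()['time'])
E
```

```text
wrist lump-mark mm [0.  0.5] [-0.3 -0.2] 1056 0.0499
wrist lump-mark mm [-0.4 -0.3] [-0.1  0. ] 835 0.0494
wrist lump-mark mm [-0.1  0.9] [1.7 2.2] 680 0.0486
wrist lump-mark mm [0.1 0.7] [2.2 2.5] 573 0.0487
wrist lump-mark mm [ 0.8 -1.3] [ 2. -4.] 529 0.0491
wrist lump-mark mm [ -9.5 -12.5] [ -9.3 -13.6] 30 0.0425
wrist lump-mark mm [ 1.9 -1.2] [ 3.7 -2.5] 517 0.0492
wrist lump-mark mm [5.9 5.4] [9.8 6.1] 169 0.0482
top lump-mark mm [ 1.  -2.3] [ 0.6 -3.9] 167 0.0507
top lump-mark mm [ 0.3 -3.8] [ 0.2 -4.4] 158 0.0519
top lump-mark mm [ 0.7 -2.8] [ 0.8 -3.4] 165 0.0512
top lump-mark mm [ 0.4 -2.6] [ 0.8 -3.4] 163 0.0505
43.6833
```

View pics/t3.png

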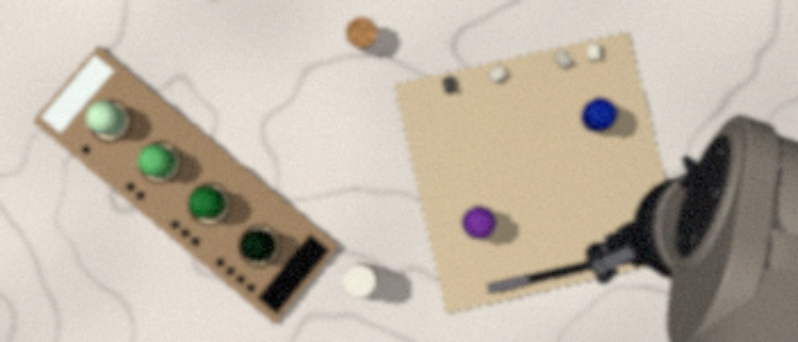

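View pics/w4a.png

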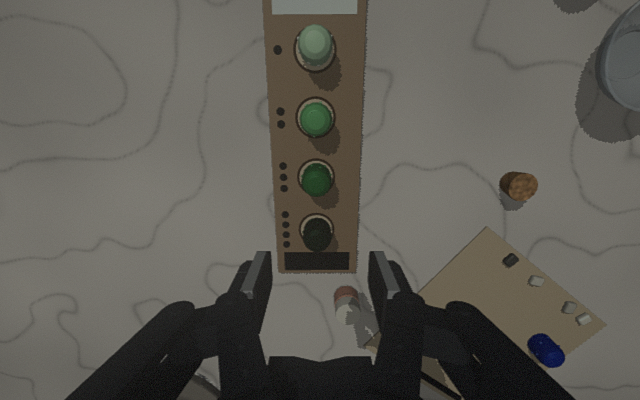

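View pics/w4b.png

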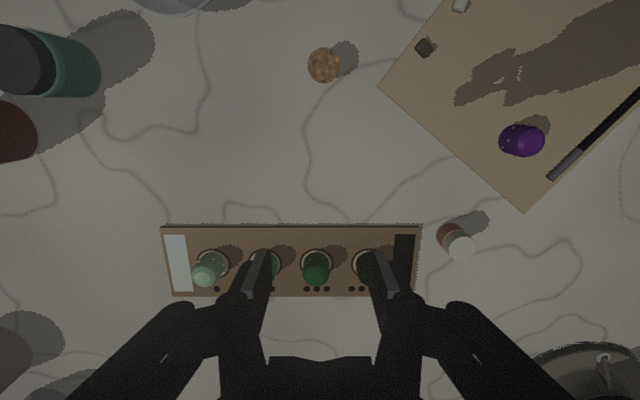

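All four are upright on their marks in order: pale (105,118), light (157,160), medium (207,203) and darkest (257,245) in the top crop. The wrist view (315,44 to 316,232) shows each lump centred within its ring, to about 1–2 mm. Violet (479,222) and blue (599,114) haven't moved, and the arm is clear.

```bash
python3 -c "
from cell import job; print(job.job_done())"
```

```text
the job is handed in; nothing more can be done
None
```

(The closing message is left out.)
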